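# Pin the cork tile's hanging mark under the hand borer

## Task

Get the round cork tile ready for boring its hanging hole: slide it flat along the green hand borer's base, without lifting it, until the printed ring lies under the borer's point. Then take the red T-handle out of the wooden block, turn it until its four splines mesh with the socket on top of the borer's spindle, slide it fully home, and press down until the point bears firmly on the ring. Finish while still gripping the handle and pressing, and leave the other things where they are.

Things in the scene. Friction and masses are not known exactly. Their poses are not given: they have to be found in the camera images.
- tile: round cork tile, 160 mm across, 10 mm thick, about 120 g, lying flat and loose on the borer's base, the point 10 mm above it. Origin at the centre of its underside, z up; own +x points from the centre to the printed ring. A yellow square push-pin stands fast in it 40 mm from the centre, on the side away from the ring (own x = -40 mm): hold the tile by it to slide it
- ring_mark (a point): centre of the printed black ring (10 mm outside, white inside with a black dot) on the tile's upper face, 62 mm from the tile's centre and 18 mm from its rim; axes as the tile
- pin_base (a point): foot of the yellow push-pin on the tile's upper face, on the pin's axis; axes as the tile. The pin is 14 x 14 mm, sides along these x and y, and rises 26 mm
- press: green hand borer, fixed. Origin on the table under the spindle axis, z up. Base plate 280 x 230 mm, flat top 22 mm above the table, from own x -145 to +135 mm, y -115 to +115. Round column (30 mm; 56 mm at the head clamp) at own x = +95 mm, 144 mm high. The head, 80 to 118 mm above the table, reaches from the column to the spindle and ends in a round nose of 24 mm radius
- spindle: upright steel spindle in the borer's head, on a sprung quill: socket boss (40 mm across) on top, bit with the point below. Goes down with the quill and turns stiffly about its axis (about 0.12 N m), so its starting angle varies. Origin on its axis, at table height while the quill is up; x along a groove of the socket
- socket_mouth (a point): centre of the socket's upper rim, 165 mm above the table while the quill is up. The socket is a cross of four grooves, 9 mm wide, 26 mm deep, along this point's x and y (the same every quarter turn): 1.5 mm play each side of a spline. Its middle takes the handle's round pilot (1.4 mm play) before the splines meet
- point_tip (a point): tip of the borer's point, exactly on the spindle axis, straight below the socket; 42 mm above the table while the quill is up
- quill (a joint): how far the sprung quill with the spindle is pressed down: 0 m is up, 0.012 m is the lower stop; the point meets the tile at about 0.010 m. The spring starts to give at about 4.5 N and takes about 6.5 N where the point meets the tile; beyond that the push goes into the tile. It springs back up when let go
- handle: red T-handle standing upright and loose in the wooden block, about 120 g. Origin on its axis at the underside of its round steel flange, z up. Flange 40 mm across, 6 mm thick; on it the red bar, 60 mm long along own x, 14 mm wide along y, from 6 to 32 mm above the origin. The steel stem hangs below
- shoulder (a point): the handle's origin again, axes as the handle. Stem below it: four splines, a cross along own x and y, 22 mm over the tips, each 6 mm wide, down to -18 mm; then a round pilot, 10 mm with a tapered end, to -24 mm. Fully home, this point sits on the socket mouth
- bit_block: wooden block, 120 x 70 x 40 mm high, fixed to the table, to the robot's left or right; origin under its centre. The handle's stem stands in a plain round 26 mm bore at own x = -20 mm, the flange resting on the block's top; lift it 30 mm to clear it. Farther out, beyond 0.4 m to either side, stand fixed office things up to 135 mm high
- stapler: rose-gold stapler, 150 x 38 x 55 mm high, to be left alone; origin under its centre, x along it; on the side of the robot where the block is not
- bell: brass-look desk bell, 83 mm across, 56 mm high, to be left alone; origin under its centre
- pin_jar: clear jar with a white lid, 56 mm across, 65 mm high, to be left alone; origin under its centre
There are look-alikes about, which are no part of the job. Several things have the shape of the tile; the one meant has the colours described above.

How it is judged:
By the outcome, as a careful person would: the job done as asked, in the order asked, and still so for the second after the job is handed in, while the arm keeps its last pose, push and grip.
It also fails if it takes over 64 s, if anything falls off the work surface, if the arm or the gripper's body presses on something with over 40 N, if the wrist force passes 120 N, or if a joint passes its speed limit or range.

## Robot

A 6-joint arm with a two-finger parallel gripper is mounted at the origin on the work surface. World frame = base frame: x ahead of the robot, y to its left, z up, the work surface at z = 0. Lengths are in m, angles in rad, forces in N, time in s.
With the tool pointing down it reaches from about 0.425 to 0.95 m from the base axis. Payload 3.5 kg.
Tool frame: the origin (TCP) lies at the very end of the fingers, on their centre line; the grasp point (between the pads) lies 19 mm behind it; x points along the fingers, z is the direction in which the jaws open and shut, and the axes are right-handed (so a half turn about x gives the same grasp; the last joint's range is limited). The gripper opens to 85 mm and grips with 20 to 120 N. Pads are 22 mm wide; open, the fingers measure 114 mm over their backs; the gripper's body (76 mm by 85 mm) begins 54 mm behind the grasp point. The pads swing forward as they close: fully open they stand 13 mm farther back than shut.
Start: joints at [1.049, 0.286, 1.577, -0, 1.279, -0.15], TCP at [0.245, 0.629, 0.231] pointing down, gripper open.
Joint ranges: [-2.77, 2.77], [-0.9, 2.22], [0.21, 2.48], [-1.53, 4.67], [0.24, 2.81], [-2.84, 2.84]. Speed limits (rad/s): [2.79, 2.79, 3.14, 3.14, 3.14, 3.14].

## Interface

Orientations are given as a unit quaternion [x, y, z, w].
In Python, from plant import ctrl, cams gives the robot as it stands.
- The arm moves only by the tool play_rows, never from a script. Its argument "rows" is a list of rows, each a list of 3 entries, a list of its own where there are three numbers: the opening in per cent of the stroke, from 0 (shut) to 100 (fully open), then the shift along the tool's x, y, z in units of 0.3 m (1.0 is 0.3 m), then the turn, a rotation vector about the tool's x, y, z in units of pi/2 rad (1.0 is pi/2 rad). A call has 1 to 10 rows; each row is the pose to reach, as a shift and turn from the pose commanded when the call began, along the tool's axes at that moment; what a row does not reach only later rows make up. A row lasts 1/12 s, in which the tool goes at most 41.7 mm and 7.16 degrees, less where a joint would pass 70% of its speed; a pose out of reach is approached as far as the arm can. A call with a number of a shift or a turn outside -1 to 1 is refused whole. A call with a gripper value outside its range is refused whole. The fingers move at their own pace and stop on an object; "force" is the grip in N (left out, the last holds). Time passes only in rows, so rows that repeat a pose let the fingers close. It gives the time, the measured TCP pose, the force and the opening at its end, in the units of the state.
- ctrl.get_state(): the state, without advancing time (a new reading comes with each control period).
- cams.read_camera(name): name is "side" or "top"; returns a dict with "color" (420x560x3 uint8, red, green, blue), "fx", "fy", "cx", "cy" (pixels), "k1" (the pictures are not rectified: a ray, as slopes to the right and down, at radius r is drawn at 1 + k1 r^2 times it, then the intrinsics apply), "view" (4x4, takes a point from world to camera coordinates). Camera axes: x right, y down, z forward; pixel columns grow to the right and rows downward; lengths in m; the calibration is good to about 2 mm. A picture is of the moment at which its call begins. There is no depth.
- ctrl.sign_off(): hands the job in, once; it reports no verdict.
The state is a dict: "time": time; "qpos": joint angles; "dq": joint speeds; "joint_efforts": joint torques, N m; "eef_pos": TCP position; "tcp_rot": TCP orientation; "contact_force": force on the tool from outside, world axes, zero at the start; "wrist_torque": the same for the moment, N m; "opening": opening from 0.0 (shut) to 1.0 (fully open).
Only numpy, scipy, OpenCV 4.12 (cv2) and the standard library are available. Lean on these libraries where they do the work, as an engineer would, in place of code of your own. Each camera call takes 0.05 s, during which the arm holds its last target. There are 200 camera calls.

## Working session

There is one attempt and no reset: what is moved stays moved. The work goes in short steps, Python scripts to look and compute and a tool call to move; the robot and the scene stay as the last step left them, time stands still between calls to the robot, and variables do not carry over. Pictures are saved under pics/ and viewed, about 8 in all and at most 12, crops included, and the job is handed in when it is done.

Besides the shell and the picture viewer there is one more tool, called after "Request:" as name([rows], argument=value, ...), one row to a line, values as JSON. play_rows: Moves the arm, as the interface text tells. Shifts and turns lie within -1 to 1; 1 stands for 0.3 m of shift or pi/2 rad of turn. Its arguments: {"type":"object","properties":{"rows":{"type":"array"},"force":{"type":"number"}},"required":["rows"]}

```bash
mkdir -p pics
cat > h.py <<'E'
import numpy as np, cv2
from plant import ctrl, cams
def snap(n):
    c=cams.read_camera(n); return c
def ray(c,u,v):
    x=(u-c['cx'])/c['fx'];y=(v-c['cy'])/c['fy']
    rd=np.hypot(x,y);r=rd
    for _ in range(20): r=rd/(1+c['k1']*r*r)
    s=r/rd if rd>0 else 1
    V=np.array(c['view']);R=V[:3,:3];t=V[:3,3]
    return -R.T@t, R.T@np.array([x*s,y*s,1.])
def onz(c,u,v,z):
    o,d=ray(c,u,v); return o+d*(z-o[2])/d[2]
def proj(c,p):
    V=np.array(c['view']);q=V[:3,:3]@np.array(p)+V[:3,3];x,y=q[0]/q[2],q[1]/q[2];k=1+c['k1']*(x*x+y*y)
    return np.array([c['cx']+c['fx']*x*k,c['cy']+c['fy']*y*k])
def save(c,f,crop=None,s=1):
    im=c['color'][:,:,::-1]
    if crop: im=im[crop[1]:crop[3],crop[0]:crop[2]]
    cv2.imwrite('pics/'+f,cv2.resize(im,None,fx=s,fy=s,interpolation=cv2.INTER_CUBIC))
E
python3 - <<'E'
from h import *
for n in('top','side'):
    c=snap(n);save(c,n+'0.png',s=1.4);V=np.array(c['view']);print(n,c['fx'],c['fy'],c['cx'],c['cy'],c['k1'],(-V[:3,:3].T@V[:3,3]).round(3),V[:3,:3].round(2).tolist())
print(ctrl.get_state())
E
```

```text
top 470.5883551008866 470.5883551008866 281.12568187446004 207.17967292699035 -0.15356568337536924 [ 0.305 -0.023  1.064] [[-0.02, -1.0, -0.01], [-0.98, 0.03, -0.2], [0.2, 0.01, -0.98]]
side 478.9853306087562 478.9853306087562 284.8160544325533 211.4040619891301 0.011522381278780811 [ 0.317 -0.803  0.64 ] [[0.97, -0.24, -0.01], [-0.14, -0.53, -0.84], [0.2, 0.81, -0.55]]
{'time': 0.1, 'qpos': array([ 1.04896839e+00,  2.87088806e-01,  1.57807018e+00,  3.58164628e-05,
        1.27861642e+00, -1.49998597e-01]), 'dq': array([ 0.00057471, -0.00032424, -0.00212229,  0.00093674,  0.00108704,
       -0.00121323]), 'joint_efforts': array([ 1.37152874e-03, -4.07298303e+01, -2.93698704e+01, -1.49277221e-04,
        3.37111567e-03, -5.45309547e-06]), 'eef_pos': array([0.24489574, 0.62835022, 0.23005626]), 'tcp_rot': array([-0.39928217,  0.5845086 ,  0.39863338,  0.58310794]), 'contact_force': array([-0.26582905, -0.18143882,  0.66673908]), 'wrist_torque': array([-0.00787698,  0.04429842,  0.04846467]), 'opening': 1.0033152915683246}
```

View pics/top0.png

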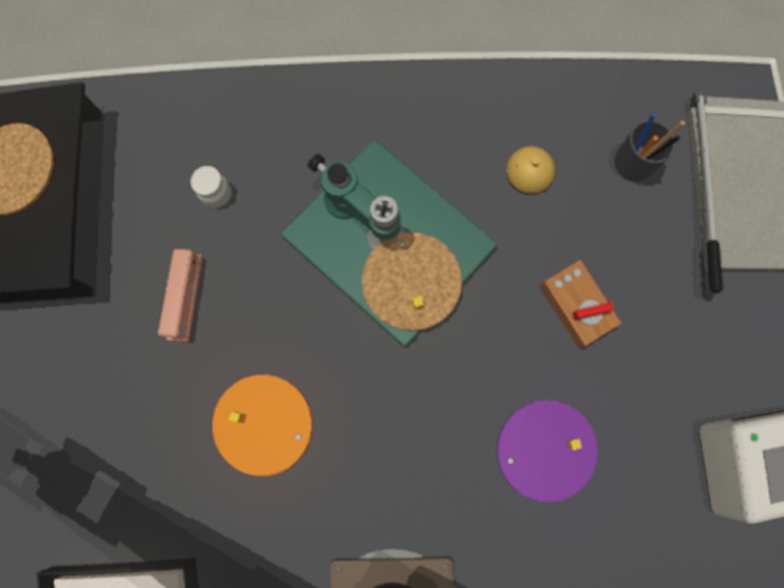

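View pics/side0.png

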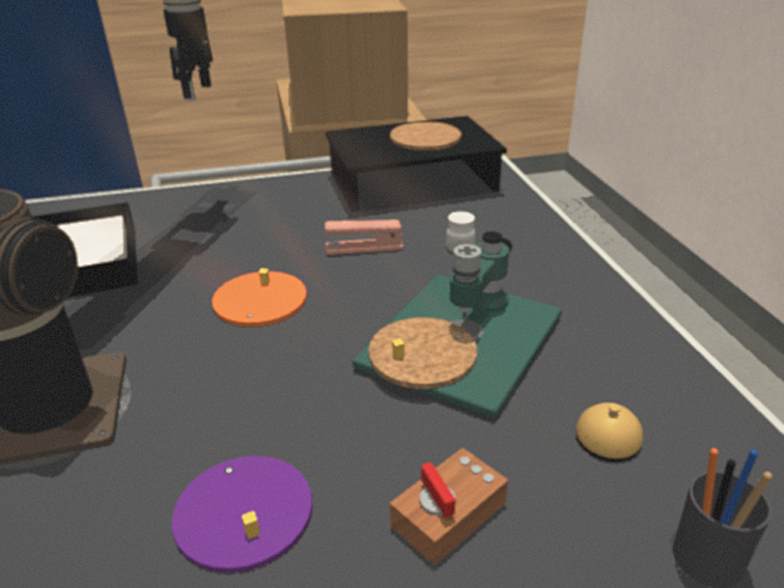

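```bash
cat >> h.py <<'E'
def cen(m):
    v,u=np.nonzero(m);return u.mean(),v.mean(),len(u)
def big(m,box=None):
    m=m.astype(np.uint8)
    if box:
        k=np.zeros_like(m);k[box[1]:box[3],box[0]:box[2]]=1;m=m*k
    n,l,s,_=cv2.connectedComponentsWithStats(m); return l==(1+np.argmax(s[1:,4]))
def masks(c):
    h=cv2.cvtColor(c['color'],cv2.COLOR_RGB2HSV).astype(int);H,S,V=h[...,0],h[...,1],h[...,2]
    return dict(yellow=(H>23)&(H<34)&(S>150)&(V>120),red=((H<5)|(H>174))&(S>170)&(V>90),gray=(S<40)&(V>115),
      green=(H>70)&(H<95)&(S>80)&(V>40),cork=(H>8)&(H<24)&(S>60)&(S<200)&(V>90))
def rect(m,c,z):
    cs,_=cv2.findContours(m.astype(np.uint8),0,1);k=max(cs,key=cv2.contourArea)
    P=np.array([onz(c,*p[0],z)[:2] for p in k],np.float32);return cv2.minAreaRect(P),P
E
python3 - <<'E'
from h import *
T=snap('top');S=snap('side');mt=masks(T);ms=masks(S)
bt=dict(pin=(285,200,312,225),boss=(260,135,290,166),cork=(250,160,335,240),red=(390,200,460,240))
bs=dict(pin=(275,238,295,260),boss=(320,172,346,198),cork=(260,225,345,280),red=(290,320,335,375))
for c,m,b,n in((T,mt,bt,'top'),(S,ms,bs,'side')):
    print(n)
    y=cen(big(m['yellow'],b['pin']));print(' pin',y,onz(c,*y[:2],.058).round(4),onz(c,*y[:2],.045).round(4))
    k=big(m['cork'],b['cork']);cs,_=cv2.findContours(k.astype(np.uint8),0,1);P=np.array([onz(c,*p[0],.032)[:2] for p in max(cs,key=cv2.contourArea)],np.float32)
    print(' cork circ',cv2.minEnclosingCircle(P),cv2.fitEllipse(P))
    r=big(m['red'],b['red']);print(' red',cen(r),rect(r,c,.072)[0])
    g=big(m['gray'],b['boss']);print(' boss',cen(g));
    rr,P=rect(g,c,.165);print('  ',cv2.minEnclosingCircle(P),cv2.fitEllipse(P))
r,P=rect(big(mt['green']),T,.022);print('green',r)
def crop(c,u,v,h=22,s=13):
    im=c['color'][v-h:v+h,u-h:u+h,::-1];return cv2.resize(im,(390,290 if 0 else 390),interpolation=cv2.INTER_CUBIC)
im=np.hstack([crop(T,274,151),crop(T,288,175,24)])
im2=np.hstack([crop(T,423,222),crop(S,333,183)])
cv2.imwrite('pics/m1.png',cv2.resize(np.vstack([im,im2]),(600,600)))
E
```

```text
top
 pin (np.float64(298.2162162162162), np.float64(215.27027027027026), 37) [ 0.4918 -0.051   0.058 ] [ 0.4942 -0.0514  0.045 ]
 cork circ ((0.5314476490020752, -0.04258284717798233), 0.08119917660951614) ((0.5307574272155762, -0.043119680136442184), (0.1575837880373001, 0.1591246873140335), 16.30035972595215)
 red (np.float64(423.77070063694265), np.float64(221.62420382165604), 157) ((0.46803340315818787, -0.3212730884552002), (0.013279557228088379, 0.06317879259586334), 11.523788452148438)
 boss (np.float64(273.76229508196724), np.float64(148.84016393442624), 244)
   ((0.6087333559989929, -0.0032832215074449778), 0.020732704550027847) ((0.6087867021560669, -0.0031533874571323395), (0.038870640099048615, 0.040244314819574356), 8.818857192993164)
sideTraceback (most recent call last):
  File "<stdin>", line 7, in <module>
  File "h.py", line 27, in big
    n,l,s,_=cv2.connectedComponentsWithStats(m); return l==(1+np.argmax(s[1:,4]))
                                                              ~~~~~~~~~^^^^^^^^^
    return _wrapfunc(a, 'argmax', axis=axis, out=out, **kwds)
    return bound(*args, **kwds)
ValueError: attempt to get argmax of an empty sequence
```

```bash
sed -i 's/(H>23)&(H<34)&(S>150)/(H>21)\&(H<36)\&(S>140)/' h.py
python3 - <<'E'
from h import *
T=snap('top');S=snap('side');mt=masks(T);ms=masks(S)
print(cv2.cvtColor(S['color'],cv2.COLOR_RGB2HSV)[246:252:2,281:288:3].tolist())
bt=dict(pin=(285,200,312,225),boss=(260,135,290,166),cork=(250,160,335,240),red=(390,200,460,240))
bs=dict(pin=(275,238,295,260),boss=(320,172,346,198),cork=(260,225,345,280),red=(290,320,335,375))
for c,m,b,n in((T,mt,bt,'top'),(S,ms,bs,'side')):
  def f(nm,fn):
    try: print(n,nm,*fn())
    except Exception as e: print(n,nm,e)
  def pin():
    y=cen(big(m['yellow'],b['pin']));return y,onz(c,*y[:2],.058).round(4),onz(c,*y[:2],.045).round(4)
  def cork():
    r,P=rect(big(m['cork'],b['cork']),c,.032);return cv2.minEnclosingCircle(P),cv2.fitEllipse(P)
  def red():
    r=big(m['red'],b['red']);return cen(r),rect(r,c,.072)[0]
  def boss():
    g=big(m['gray'],b['boss']);r,P=rect(g,c,.165);return cen(g),cv2.minEnclosingCircle(P),cv2.fitEllipse(P)
  for k in(pin,cork,red,boss): f(k.__name__,k)
r,P=rect(big(mt['green']),T,.022);print('green',r)
def crop(c,u,v,h=22):
    return cv2.resize(c['color'][v-h:v+h,u-h:u+h,::-1],(300,300),interpolation=cv2.INTER_CUBIC)
cv2.imwrite('pics/m1.png',np.vstack([np.hstack([crop(T,274,151),crop(T,288,175,24)]),np.hstack([crop(T,423,222),crop(S,333,183)])]))
E
```

```text
[[[21, 151, 169], [20, 157, 227], [20, 157, 161]], [[20, 150, 131], [20, 153, 133], [21, 157, 130]], [[20, 145, 134], [21, 153, 135], [21, 159, 135]]]
top pin (np.float64(298.15686274509807), np.float64(215.35294117647058), 51) [ 0.4916 -0.0509  0.058 ] [ 0.494  -0.0513  0.045 ]
top cork ((0.5314476490020752, -0.04258284717798233), 0.08119917660951614) ((0.5308003425598145, -0.043135907500982285), (0.1576462835073471, 0.15915457904338837), 19.685382843017578)
top red (np.float64(423.69871794871796), np.float64(221.62179487179486), 156) ((0.46803340315818787, -0.3212730884552002), (0.013279557228088379, 0.06317879259586334), 11.523788452148438)
top boss (np.float64(273.76229508196724), np.float64(148.84016393442624), 244) ((0.6087333559989929, -0.0032832215074449778), 0.020732704550027847) ((0.6087867021560669, -0.0031533874571323395), (0.038870640099048615, 0.040244314819574356), 8.818857192993164)
side pin (np.float64(283.85714285714283), np.float64(243.85714285714286), 21) [ 0.4941 -0.0531  0.058 ] [ 0.498  -0.0363  0.045 ]
side cork ((0.5325385928153992, -0.04925155267119408), 0.08499696850776672) ((0.532260537147522, -0.048057761043310165), (0.15919481217861176, 0.16570055484771729), 170.0003204345703)
side red (np.float64(312.65365853658534), np.float64(349.1439024390244), 410) ((0.46861717104911804, -0.3353392481803894), (0.019147468730807304, 0.07230548560619354), 10.7940034866333)
side boss (np.float64(333.3855421686747), np.float64(178.29518072289156), 166) ((0.6117070913314819, -0.0026065558195114136), 0.02575562708079815) ((0.6110004186630249, -0.0035726320929825306), (0.038504116237163544, 0.047141481190919876), 155.9944610595703)
green ((0.6122326850891113, 0.0016189515590667725), (0.29706692695617676, 0.22649002075195312), 46.3149528503418)
```

View pics/m1.png

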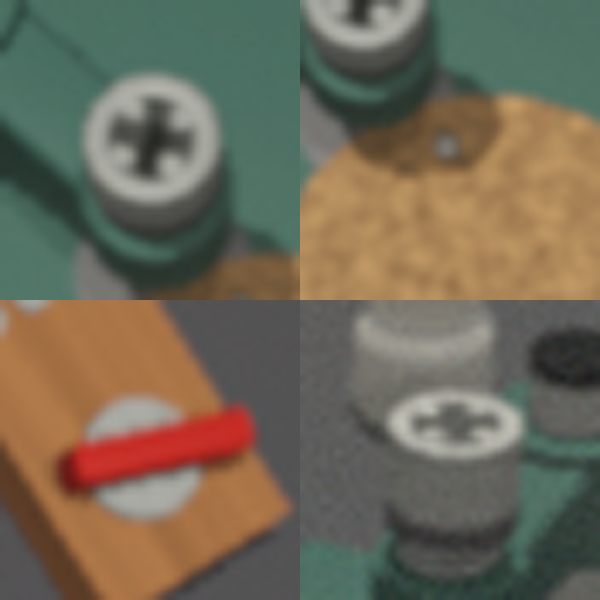

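```bash
cat >> h.py <<'E'
from scipy.spatial.transform import Rotation as Ro
def goal(pos,yaw,q=None):
    """units: shift/0.3, turn/(pi/2) toward tool-down pose with jaw axis at yaw (deg)"""
    s=ctrl.get_state();R=Ro.from_quat(s['tcp_rot'])
    best=None
    for k in(0,180):
        a=np.radians(yaw+k);z=np.array([np.cos(a),np.sin(a),0]);x=np.array([0,0,-1.])
        G=Ro.from_matrix(np.c_[x,np.cross(z,x),z]);w=(R.inv()*G).as_rotvec()
        if best is None or np.linalg.norm(w)<np.linalg.norm(best): best=w
    print('shift',(R.inv().apply(np.array(pos)-s['eef_pos'])/.3).round(4).tolist(),'turn',(best/(np.pi/2)).round(4).tolist(),'turn deg',np.degrees(np.linalg.norm(best)).round(2),'t',s['time'],'q6',s['qpos'].round(2),'op',round(s['opening'],3))
def here():
    s=ctrl.get_state();M=Ro.from_quat(s['tcp_rot']).as_matrix();print('pos',s['eef_pos'].round(4),'down',M[:,0].round(3),'jaw yaw',np.degrees(np.arctan2(M[1,2],M[0,2])).round(2),'F',s['contact_force'].round(1),'t',s['time'],'op',s['opening'])
E
python3 - <<'E'
from h import *
T=snap('top');S=snap('side')
h=cv2.cvtColor(T['color'],cv2.COLOR_RGB2HSV).astype(int)
# groove: dark weights inside boss
g=cv2.cvtColor(T['color'],cv2.COLOR_RGB2GRAY).astype(float)
c0=np.array([.6088,-.0032]);best=[]
for r in(.007,.008,.009,.010):
  th=np.radians(np.arange(0,360,1));uv=np.array([proj(T,[c0[0]+r*np.cos(a),c0[1]+r*np.sin(a),.165]) for a in th],np.float32)
  v=cv2.remap(g.astype(np.float32),uv[:,0].copy(),uv[:,1].copy(),1).ravel()
  z=(( -v+v.mean())*np.exp(4j*th)).sum();print('groove',r,np.degrees(np.angle(z))/4,abs(z))
# ring
roi=(282,169,293,180);m=np.zeros(g.shape,bool);m[roi[1]:roi[3],roi[0]:roi[2]]=1
m&=(h[...,1]<75)&(h[...,2]>80);print('ring',cen(m));r=onz(T,*cen(m)[:2],.032);print(r)
p=onz(T,298.2,215.3,.055);print('pin',p);d=(r-p)[:2];print('len',np.linalg.norm(d),'yaw',np.degrees(np.arctan2(d[1],d[0])))
c=np.array([.5310,-.0430]);print('c->r',np.linalg.norm(r[:2]-c),np.degrees(np.arctan2(*(r[:2]-c)[::-1])),'p->c',np.linalg.norm(p[:2]-c),np.degrees(np.arctan2(*(c-p[:2])[::-1])))
for c,b in((T,(390,200,460,240)),(S,(290,320,335,375))):
  k=big(masks(c)['red'],b);v,u=np.nonzero(k);P=np.array([onz(c,a,b_,.066)[:2] for a,b_ in zip(u,v)]);w,E=np.linalg.eigh(np.cov(P.T));print('bar',P.mean(0),np.degrees(np.arctan2(E[1,1],E[0,1])),np.sqrt(w*12))
# flange
b=np.zeros(g.shape,bool);b[208:236,408:438]=1;k=(h[...,1]<40)&(h[...,2]>110)&b;r_,P=rect(k|(big(masks(T)['red'],(390,200,460,240))&b),T,.046);
v,u=np.nonzero(k);Q=np.array([onz(T,a,b_,.046)[:2] for a,b_ in zip(u,v)],np.float32);print('flange',cv2.minEnclosingCircle(Q))
here();goal([.4925,-.0510,.14],np.degrees(np.arctan2(d[1],d[0]))+90)
E
```

```text
groove 0.007 -12.79916584586614 4615.811522633251
groove 0.008 -12.745363135886521 6119.225587028532
groove 0.009 -12.879131759360321 7240.525878378359
groove 0.01 -12.930598266621086 7564.643924986438
ring (np.float64(287.0), np.float64(173.8), 10)
[ 0.59305891 -0.02916792  0.032     ]
pin [ 0.49226259 -0.05107766  0.055     ]
len 0.10315006032170405 yaw 12.263418337520024
c->r 0.06358171969922449 12.565063190299961 p->c 0.03957063760075513 11.778734749199
bar [ 0.4690844  -0.32397588] 102.04896496684641 [0.01225085 0.06424644]
bar [ 0.47042784 -0.33116081] 95.76135221724286 [0.01731914 0.06815731]
flange ((0.4694412350654602, -0.3231990337371826), 0.01909724622964859)
pos [0.2451 0.6288 0.2311] down [-0. -0. -1.] jaw yaw 68.7 F [-0.2  0.  -0.3] t 0.4 op 1.0020112468098967
shift [0.3042, -1.5914, -1.8115] turn [-0.373, -0.0002, -0.0001] turn deg 33.57 t 0.4 q6 [ 1.05  0.29  1.58  0.    1.28 -0.15] op 1.002
```

Request:
play_rows([
  [100,[0,-0.8,-0.9],[-0.187,0,0]],
  [100,[0,-0.8,-0.9],[-0.187,0,0]],
  [100,[0,-0.8,-0.9],[-0.187,0,0]],
  [100,[0,-0.8,-0.9],[-0.187,0,0]],
  [100,[0,-0.8,-0.9],[-0.187,0,0]],
  [100,[0,-0.8,-0.9],[-0.187,0,0]],
  [100,[0,-0.8,-0.9],[-0.187,0,0]],
  [100,[0,-0.8,-0.9],[-0.187,0,0]],
  [100,[0,-0.8,-0.9],[-0.187,0,0]],
  [100,[0,-0.8,-0.9],[-0.187,0,0]],
])

```text
time: 1.23
eef_pos: [0.3722, 0.2864, 0.2316]
tcp_rot: [-0.479, 0.52, 0.478, 0.52]
contact_force: [-0.4, 0.5, -0.6]
opening: 1.0
```

```bash
cat >> h.py <<'E'
def rectify(c,ctr,z,half,n=200):
    # world-aligned patch: image right=-y, up=+x
    g=np.linspace(-half,half,n);uv=np.array([[proj(c,[ctr[0]-a,ctr[1]-b,z]) for b in g] for a in g],np.float32)
    return cv2.remap(c['color'],uv[...,0].copy(),uv[...,1].copy(),cv2.INTER_CUBIC)
E
python3 - <<'E'
from h import *
goal([.4925,-.0510,.14],102.2)
T=snap('top');S=snap('side')
ims=[]
for c,ct in((T,(.6088,-.0032)),(S,(.6110,-.0036))):
  im=rectify(c,ct,.165,.024,280);g=cv2.cvtColor(im,cv2.COLOR_RGB2GRAY).astype(float)
  y,x=np.mgrid[:280,:280];dx=(139.5-y)*.048/279;dy=(139.5-x)*.048/279
  m=(np.hypot(dx,dy)<.0145);w=np.clip(np.percentile(g[m],75)-g,0,None)*m
  cx,cy=(w*dx).sum()/w.sum(),(w*dy).sum()/w.sum();zz=(dx-cx)+1j*(dy-cy);r=abs(zz)
  for r0,r1 in((.005,.009),(.006,.011),(.007,.012)):
    k=(r>r0)&(r<r1);print(r0,np.degrees(np.angle((w*k*(zz/r)**4).sum()))/4,(cx,cy))
  ims.append(im)
cv2.imwrite('pics/groove.png',np.hstack(ims)[:,:,::-1])
E
```

```text
shift [0.3074, -0.4928, -1.0871] turn [-0.1886, -0.0009, 0.0009] turn deg 16.97 t 1.2333 q6 [ 0.44 -0.18  2.06 -0.    1.26 -1.05] op 1.0
0.005 -12.73276887734753 (np.float64(-0.00034152671736927746), np.float64(9.328153041569687e-05))
0.006 -12.80416648609809 (np.float64(-0.00034152671736927746), np.float64(9.328153041569687e-05))
0.007 -12.803924836231 (np.float64(-0.00034152671736927746), np.float64(9.328153041569687e-05))
0.005 -13.278972985662824 (np.float64(-0.00048025066207204616), np.float64(-0.0014551826680705786))
0.006 -13.018312469362417 (np.float64(-0.00048025066207204616), np.float64(-0.0014551826680705786))
0.007 -12.755077251167386 (np.float64(-0.00048025066207204616), np.float64(-0.0014551826680705786))
```

View pics/groove.png

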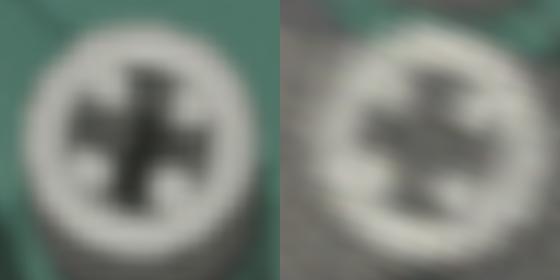

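Request:
play_rows([
  [100,[0,-0.46,-1],[-0.1886,0,0]],
  [100,[0,-0.46,-1],[-0.1886,0,0]],
  [100,[0,-0.46,-1],[-0.1886,0,0]],
  [100,[0,-0.46,-1],[-0.1886,0,0]],
  [100,[0,-0.46,-1],[-0.1886,0,0]],
  [60,[0,-0.46,-1],[-0.1886,0,0]],
  [60,[0,-0.46,-1],[-0.1886,0,0]],
  [60,[0,-0.46,-1],[-0.1886,0,0]],
  [60,[0,-0.46,-1],[-0.1886,0,0]],
  [60,[0,-0.46,-1],[-0.1886,0,0]],
])

```text
time: 2.17
eef_pos: [0.486, -0.021, 0.2313]
tcp_rot: [-0.551, 0.443, 0.551, 0.443]
contact_force: [-0.2, 0.2, 0.2]
opening: 0.601
```

Run:
```python
from h import *
here();goal([.4925,-.0510,.1],102.2);goal([.4925,-.0510,.037],102.2)
```

```text
pos [ 0.486  -0.021   0.2313] down [ 0.  0. -1.] jaw yaw 102.35 F [-0.2  0.2  0.2] t 2.1667 op 0.6008075068724211
shift [0.4378, 0.0001, -0.1024] turn [0.0016, 0.0001, 0.0] turn deg 0.15 t 2.1667 q6 [-0.25 -0.14  2.03  0.    1.25 -2.04] op 0.601
shift [0.6478, 0.0001, -0.1025] turn [0.0016, 0.0001, 0.0] turn deg 0.15 t 2.1667 q6 [-0.25 -0.14  2.03  0.    1.25 -2.04] op 0.601
```

Request:
play_rows([
  [60,[0,0,-0.1025],[0,0,0]],
  [60,[0.13,0,-0.1025],[0,0,0]],
  [60,[0.26,0,-0.1025],[0,0,0]],
  [60,[0.39,0,-0.1025],[0,0,0]],
  [60,[0.5,0,-0.1025],[0,0,0]],
  [60,[0.58,0,-0.1025],[0,0,0]],
  [60,[0.62,0,-0.1025],[0,0,0]],
  [60,[0.645,0,-0.1025],[0,0,0]],
  [60,[0.645,0,-0.1025],[0,0,0]],
  [60,[0.645,0,-0.1025],[0,0,0]],
])

```text
time: 3.0
eef_pos: [0.492, -0.0485, 0.0383]
tcp_rot: [0.552, -0.442, -0.552, -0.442]
contact_force: [0.5, -0.0, 1.1]
opening: 0.599
```

Request:
play_rows([
  [14,[0,0,0],[0,0,0]],
  [10,[0,0,0],[0,0,0]],
  [10,[0,0,0],[0,0,0]],
  [10,[0,0,0],[0,0,0]],
  [10,[0,0,0],[0,0,0]],
  [5,[0,0,0],[0,0,0]],
  [5,[0,0,0],[0,0,0]],
  [5,[0,0,0],[0,0,0]],
], force=25)

```text
time: 3.67
eef_pos: [0.4927, -0.0501, 0.0393]
tcp_rot: [0.552, -0.442, -0.551, -0.443]
contact_force: [-0.6, 0.8, 6.5]
opening: 0.154
```

Run:
```python
from h import *
here()
T=snap('top');S=snap('side')
h=cv2.cvtColor(T['color'],cv2.COLOR_RGB2HSV).astype(int)
m=np.zeros(h.shape[:2],bool);m[166:184,278:300]=1
m&=(h[...,1]<75)&(h[...,2]>80);print('ring',cen(m),onz(T,*cen(m)[:2],.032))
a=cv2.resize(T['color'][130:250,220:340],(400,400),interpolation=2);b=cv2.resize(S['color'][170:290,240:360],(400,400),interpolation=2)
cv2.imwrite('pics/grip1.png',np.hstack([a,b])[:,:,::-1])
```

```text
pos [ 0.4927 -0.0501  0.0393] down [ 0.002 -0.001 -1.   ] jaw yaw 102.48 F [-0.6  0.8  6.5] t 3.6667 op 0.15430613228614845
ring (np.float64(288.1068376068376), np.float64(175.60256410256412), 234) [ 0.58874825 -0.03157248  0.032     ]
```

View pics/grip1.png

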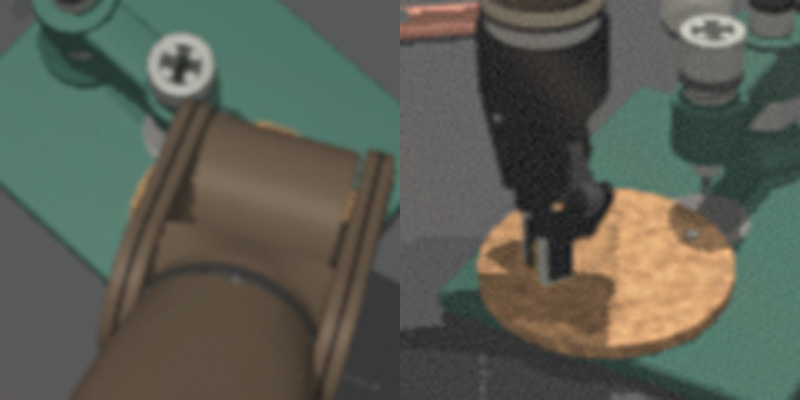

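Request:
play_rows([
  [5,[0,0,0],[0,0,0]],
  [5,[0,0,0],[0,0,0]],
  [5,[0,-0.01,0.01],[0,0,0]],
  [5,[0,-0.02,0.02],[0,0,0]],
  [5,[0,-0.032,0.032],[0,0,0]],
  [5,[0,-0.045,0.045],[0,0,0]],
  [5,[0,-0.058,0.058],[0,0,0]],
  [5,[0,-0.068,0.068],[0,0,0]],
  [5,[0,-0.073,0.0736],[0,0,0]],
  [5,[0,-0.073,0.0736],[0,0,0]],
], force=60)

```text
time: 4.6
eef_pos: [0.5094, -0.0244, 0.0394]
tcp_rot: [0.552, -0.443, -0.55, -0.442]
contact_force: [-1.0, -3.1, 6.5]
opening: 0.143
```

Run:
```python
from h import *
here()
S=snap('side')
for p in([.6088,-.0032,.032],[.6088,-.0032,.042],[.6110,-.0036,.032],[.6110,-.0036,.042]): print(proj(S,p))
a=cv2.resize(S['color'][195:255,310:370],(600,600),interpolation=2)
cv2.imwrite('pics/slide1.png',a[:,:,::-1])
```

```text
pos [ 0.5094 -0.0244  0.0394] down [ 0.002 -0.002 -1.   ] jaw yaw 102.5 F [-1.  -3.1  6.5] t 4.6 op 0.14302903465979863
[329.79161953 231.77439303]
[329.96611696 228.00804537]
[330.81459147 231.72457165]
[330.99447504 227.95832129]
```

View pics/slide1.png

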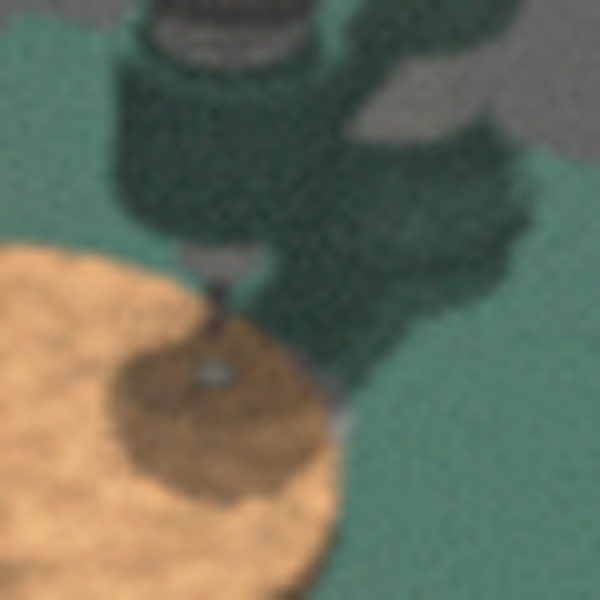

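Request:
play_rows([
  [60,[0,0,0],[0,0,0]],
  [60,[0,0,0],[0,0,0]],
  [60,[0,0,0],[0,0,0]],
  [60,[0,0,0],[0,0,0]],
  [60,[-0.1,0,0],[0,0,0]],
  [60,[-0.2,0,0],[0,0,0]],
  [60,[-0.33,0,0],[0,0,0]],
  [60,[-0.45,0,0],[0,0,0]],
  [60,[-0.5,0,0],[0,0,0]],
  [60,[-0.5,0,0],[0,0,0]],
])

```text
time: 5.48
eef_pos: [0.511, -0.024, 0.1932]
tcp_rot: [0.555, -0.441, -0.548, -0.444]
contact_force: [0.5, 0.5, 0.2]
opening: 0.6
```

Run:
```python
from h import *
here();goal([.4692,-.3236,.19],12.1)
```

```text
pos [ 0.511  -0.024   0.1932] down [ 0.01  -0.002 -1.   ] jaw yaw 102.51 F [0.5 0.5 0.2] t 5.4833 op 0.600412651419646
shift [0.0115, 0.3524, -0.9447] turn [-0.9954, -0.0067, 0.0023] turn deg 89.59 t 5.4833 q6 [-0.25 -0.05  2.02  0.    1.16 -2.03] op 0.6
```

Request:
play_rows([
  [60,[0,0.35,-0.94],[0.75,0,0]],
  [60,[0,0.35,-0.94],[0.75,0,0]],
  [60,[0,0.35,-0.94],[0.75,0,0]],
  [60,[0,0.35,-0.94],[0.75,0,0]],
  [60,[0,0.35,-0.94],[0.75,0,0]],
  [60,[0,0.35,-0.94],[0.75,0,0]],
  [60,[0,0.35,-0.94],[0.75,0,0]],
  [60,[0,0.35,-0.94],[0.75,0,0]],
  [60,[0,0.35,-0.94],[0.75,0,0]],
  [60,[0,0.35,-0.94],[0.75,0,0]],
])

```text
time: 6.32
eef_pos: [0.4654, -0.3221, 0.1852]
tcp_rot: [-0.209, 0.676, 0.211, 0.675]
contact_force: [0.4, 0.6, 0.5]
opening: 0.596
```

```bash
cat >> h.py <<'E'
def avg(n,k):
    cs=[snap(n) for _ in range(k)];c=cs[0];c['color']=np.mean([x['color'].astype(float) for x in cs],0).round().astype(np.uint8);return c
E
python3 - <<'E'
from h import *
here();goal([.4692,-.3236,.051],12.1)
T=avg('top',4);S=avg('side',6)
m=masks(T);b=(230,120,345,250)
k=big(m['cork'],b);r,P=rect(k,T,.032);print('cork',cv2.minEnclosingCircle(P),cv2.fitEllipse(P))
y=cen(big(m['yellow'],b));print('pin',y,onz(T,*y[:2],.055))
a=cv2.resize(S['color'][212:242,315:345],(500,500),interpolation=2);t=cv2.resize(T['color'][130:230,240:340],(300,300),interpolation=2);t=cv2.copyMakeBorder(t,0,200,0,0,0)
cv2.imwrite('pics/chk.png',np.hstack([a,t])[:,:,::-1])
g=cv2.cvtColor(S['color'],cv2.COLOR_RGB2GRAY);print(g[220:236,327:336])
E
```

```text
pos [ 0.4654 -0.3221  0.1852] down [-0.003  0.003 -1.   ] jaw yaw 34.56 F [0.4 0.6 0.5] t 6.3167 op 0.5963792147001326
shift [0.4474, -0.013, 0.008] turn [0.2496, -0.0009, -0.0024] turn deg 22.46 t 6.3167 q6 [-0.78  0.09  1.89  0.    1.17 -1.39] op 0.596
cork ((0.5474890470504761, -0.01577136665582657), 0.08101075887680054) ((0.5447109937667847, -0.016388898715376854), (0.15107761323451996, 0.16147381067276), 12.025909423828125)
pin (np.float64(285.5576923076923), np.float64(208.1346153846154), 52) [ 0.50890386 -0.02390733  0.055     ]
[[42 41 37 41 38 38 38 38 39]
 [41 38 40 38 40 40 40 41 44]
 [38 41 40 42 38 40 42 40 40]
 [43 40 39 40 39 42 40 38 39]
 [40 41 43 40 38 40 39 42 40]
 [41 42 39 44 40 42 39 40 39]
 [42 41 39 41 41 38 42 46 49]
 [43 41 40 41 43 39 46 64 66]
 [43 44 39 43 38 42 55 78 85]
 [42 41 41 43 42 42 58 83 91]
 [44 43 43 43 40 39 57 79 93]
 [43 42 44 42 39 40 50 74 91]
 [44 44 43 41 42 42 45 66 85]
 [45 44 41 44 41 41 43 53 67]
 [46 43 47 44 43 42 43 43 46]
 [44 47 45 45 44 45 40 38 42]]
```

View pics/chk.png

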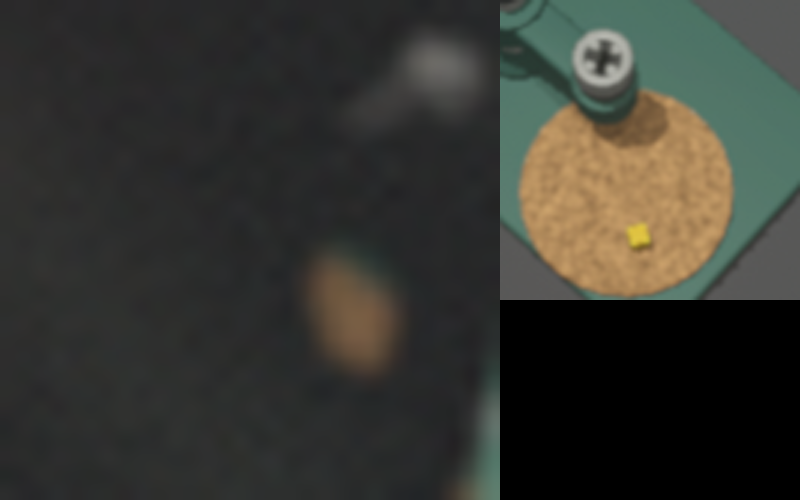

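Request:
play_rows([
  [60,[0,-0.013,0.008],[0.2496,-0.0009,-0.0024]],
  [60,[0,-0.013,0.008],[0.2496,-0.0009,-0.0024]],
  [60,[0,-0.013,0.008],[0.2496,-0.0009,-0.0024]],
  [60,[0,-0.013,0.008],[0.2496,-0.0009,-0.0024]],
  [60,[0.1,-0.013,0.008],[0.2496,-0.0009,-0.0024]],
  [60,[0.2,-0.013,0.008],[0.2496,-0.0009,-0.0024]],
  [60,[0.28,-0.013,0.008],[0.2496,-0.0009,-0.0024]],
  [60,[0.32,-0.013,0.008],[0.2496,-0.0009,-0.0024]],
  [60,[0.32,-0.013,0.008],[0.2496,-0.0009,-0.0024]],
])

```text
time: 7.57
eef_pos: [0.4691, -0.3215, 0.0883]
tcp_rot: [-0.077, 0.703, 0.079, 0.702]
contact_force: [-0.3, -0.0, -0.4]
opening: 0.603
```

Run:
```python
from h import *
here();goal([.4692,-.3236,.052],12.1)
```

```text
pos [ 0.4691 -0.3215  0.0883] down [-0.002  0.002 -1.   ] jaw yaw 12.64 F [-0.3 -0.  -0.4] t 7.5667 op 0.6029190820645005
shift [0.121, -0.0072, -0.0009] turn [0.006, -0.0011, -0.0015] turn deg 0.56 t 7.5667 q6 [-0.78  0.22  1.94 -0.    0.98 -1.  ] op 0.603
```

Request:
play_rows([
  [60,[0.05,-0.0072,0],[0.006,-0.001,-0.0015]],
  [60,[0.1,-0.0072,0],[0.006,-0.001,-0.0015]],
  [60,[0.121,-0.0072,0],[0.006,-0.001,-0.0015]],
  [60,[0.121,-0.0072,0],[0.006,-0.001,-0.0015]],
  [60,[0.121,-0.0072,0],[0.006,-0.001,-0.0015]],
])

```text
time: 7.98
eef_pos: [0.472, -0.3259, 0.0566]
tcp_rot: [-0.076, 0.701, 0.072, 0.705]
contact_force: [-0.5, 0.8, -0.1]
opening: 0.6
```

Request:
play_rows([
  [14,[0,0,0],[0,0,0]],
  [5,[0,0,0],[0,0,0]],
  [5,[0,0,0],[0,0,0]],
  [5,[0,0,0],[0,0,0]],
  [5,[0,0,0],[0,0,0]],
  [5,[0,0,0],[0,0,0]],
  [5,[0,0,0],[0,0,0]],
  [5,[0,0,0],[0,0,0]],
], force=40)

```text
time: 8.65
eef_pos: [0.472, -0.3261, 0.0568]
tcp_rot: [-0.076, 0.701, 0.072, 0.705]
contact_force: [-1.0, 0.9, 6.3]
opening: 0.149
```

Request:
play_rows([
  [5,[0,0,0],[0,0,0]],
  [5,[0,0,0],[0,0,0]],
  [5,[0,0,0],[0,0,0]],
], force=90)

```text
time: 8.9
eef_pos: [0.472, -0.3262, 0.057]
tcp_rot: [-0.076, 0.701, 0.072, 0.705]
contact_force: [-0.3, 0.1, 6.6]
opening: 0.133
```

Run:
```python
from h import *
here();goal([.4692,-.3236,.052],12.1)
```

```text
pos [ 0.472  -0.3262  0.057 ] down [ 0.006 -0.006 -1.   ] jaw yaw 12.01 F [-0.3  0.1  6.6] t 8.9 op 0.13322894872009752
shift [0.0165, 0.0106, -0.0074] turn [-0.001, 0.0028, 0.0047] turn deg 0.5 t 8.9 q6 [-0.78  0.27  1.95 -0.    0.92 -0.99] op 0.133
```

Request:
play_rows([
  [50,[0,0,0],[0,0,0]],
  [50,[0,0,0],[0,0,0]],
  [50,[0,0,0],[0,0,0]],
  [50,[0,0,0],[0,0,0]],
  [50,[0.0165,0.0106,-0.0074],[0,0.0028,0.0047]],
  [50,[0.0165,0.0106,-0.0074],[0,0.0028,0.0047]],
  [50,[0.0165,0.0106,-0.0074],[0,0.0028,0.0047]],
  [50,[0.0165,0.0106,-0.0074],[0,0.0028,0.0047]],
], force=40)

```text
time: 9.57
eef_pos: [0.4685, -0.3227, 0.0502]
tcp_rot: [-0.073, 0.704, 0.075, 0.703]
contact_force: [0.1, -0.3, -0.3]
opening: 0.498
```

Run:
```python
from h import *
here();goal([.4692,-.3236,.051],12.1);s=ctrl.get_state();print(s['joint_efforts'].round(1))
```

```text
pos [ 0.4685 -0.3227  0.0502] down [-0.001  0.002 -1.   ] jaw yaw 12.0 F [ 0.1 -0.3 -0.3] t 9.5667 op 0.4979363963281408
shift [-0.0025, -0.0033, 0.0017] turn [-0.0012, -0.0006, -0.0013] turn deg 0.17 t 9.5667 q6 [-0.78  0.28  1.95  0.    0.91 -0.99] op 0.498
[  0.  -34.5 -23.6   0.    0.   -0. ]
```

Request:
play_rows([
  [14,[-0.002,0,0],[0,0,0]],
  [5,[-0.002,0,0],[0,0,0]],
  [5,[-0.002,0,0],[0,0,0]],
  [5,[-0.002,0,0],[0,0,0]],
  [5,[-0.002,0,0],[0,0,0]],
  [5,[-0.002,0,0],[0,0,0]],
  [5,[-0.002,0,0],[0,0,0]],
], force=40)

```text
time: 10.15
eef_pos: [0.469, -0.3232, 0.0516]
tcp_rot: [-0.074, 0.703, 0.074, 0.703]
contact_force: [0.2, 0.1, 2.4]
opening: 0.155
```

Request:
play_rows([
  [0,[0,0,0],[0,0,0]],
  [0,[0,0,0],[0,0,0]],
  [0,[0,0,0],[0,0,0]],
  [0,[-0.05,0,0],[0,0,0]],
  [0,[-0.12,0,0],[0,0,0]],
  [0,[-0.24,0,0],[0,0,0]],
  [0,[-0.37,0,0],[0,0,0]],
  [0,[-0.5,0,0],[0,0,0]],
  [0,[-0.54,0,0],[0,0,0]],
  [0,[-0.54,0,0],[0,0,0]],
], force=110)

```text
time: 10.98
eef_pos: [0.4702, -0.3245, 0.2171]
tcp_rot: [-0.075, 0.702, 0.072, 0.705]
contact_force: [0.4, -0.7, -0.7]
opening: 0.136
```

Run:
```python
from h import *
here();goal([.50,-.10,.235],-12.8);S=snap('side');T=snap('top')
a=cv2.resize(S['color'][190:390,240:440],(400,400),interpolation=2);b=cv2.resize(T['color'][100:300,300:500],(400,400),interpolation=2)
cv2.imwrite('pics/lift.png',np.hstack([a,b])[:,:,::-1])
```

```text
pos [ 0.4702 -0.3245  0.2171] down [ 0.004 -0.004 -1.   ] jaw yaw 12.0 F [ 0.4 -0.7 -0.7] t 10.9833 op 0.13576100010921408
shift [-0.062, 0.711, 0.253] turn [0.2756, 0.0027, 0.0025] turn deg 24.8 t 10.9833 q6 [-0.78  0.07  1.85  0.    1.21 -0.99] op 0.136
```

View pics/lift.png

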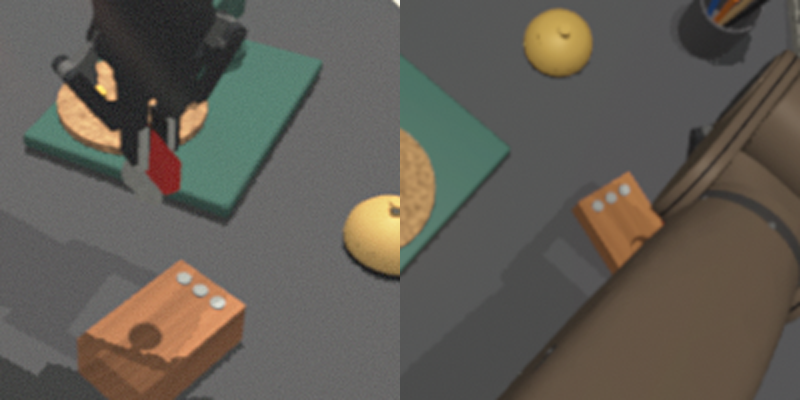

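Request:
play_rows([
  [0,[-0.06,0.2,0.07],[0.08,0,0]],
  [0,[-0.062,0.3,0.1],[0.14,0,0]],
  [0,[-0.062,0.42,0.15],[0.2,0.0027,0.0025]],
  [0,[-0.062,0.54,0.2],[0.24,0.0027,0.0025]],
  [0,[-0.062,0.65,0.23],[0.2756,0.0027,0.0025]],
  [0,[-0.062,0.711,0.253],[0.2756,0.0027,0.0025]],
  [0,[-0.062,0.711,0.253],[0.2756,0.0027,0.0025]],
])

```text
time: 11.67
eef_pos: [0.4968, -0.0941, 0.2276]
tcp_rot: [0.08, 0.708, -0.074, 0.698]
contact_force: [0.4, 0.4, -1.8]
opening: 0.138
```

Run:
```python
from h import *
here();goal([.6087,-.0025,.225],-12.8)
```

```text
pos [ 0.4968 -0.0941  0.2276] down [-0.012  0.01  -1.   ] jaw yaw -12.53 F [ 0.4  0.4 -1.8] t 11.6667 op 0.13796074805744574
shift [0.0071, 0.3788, 0.2979] turn [0.003, -0.009, -0.0044] turn deg 0.94 t 11.6667 q6 [-0.39 -0.08  1.98  0.    1.26 -0.17] op 0.138
```

Request:
play_rows([
  [0,[0,0.1,0.08],[0.003,-0.009,-0.0044]],
  [0,[0,0.2,0.16],[0.003,-0.009,-0.0044]],
  [0,[0,0.28,0.22],[0.003,-0.009,-0.0044]],
  [0,[0,0.35,0.275],[0.003,-0.009,-0.0044]],
  [0,[0.007,0.379,0.298],[0.003,-0.009,-0.0044]],
  [0,[0.007,0.379,0.298],[0.003,-0.009,-0.0044]],
  [0,[0.007,0.379,0.298],[0.003,-0.009,-0.0044]],
  [0,[0.007,0.379,0.298],[0.003,-0.009,-0.0044]],
])

```text
time: 12.33
eef_pos: [0.6098, -0.0087, 0.2281]
tcp_rot: [0.079, 0.701, -0.082, 0.704]
contact_force: [0.3, -0.3, -1.1]
opening: 0.135
```

Run:
```python
from h import *
here();goal([.6087,-.0025,.210],-12.8)
```

```text
pos [ 0.6098 -0.0087  0.2281] down [ 0.004 -0.005 -1.   ] jaw yaw -13.13 F [ 0.3 -0.3 -1.1] t 12.3333 op 0.13519692176033282
shift [0.0603, 0.0195, -0.0085] turn [-0.0036, 0.0029, 0.0023] turn deg 0.47 t 12.3333 q6 [-0.18  0.15  1.75 -0.    1.24  0.05] op 0.135
```

Request:
play_rows([
  [0,[0.02,0.0195,-0.0085],[-0.0036,0.0029,0.0023]],
  [0,[0.045,0.0195,-0.0085],[-0.0036,0.0029,0.0023]],
  [0,[0.045,0.0195,-0.0085],[-0.0036,0.0029,0.0023]],
  [0,[0.045,0.0195,-0.0085],[-0.0036,0.0029,0.0023]],
  [0,[0.045,0.0195,-0.0085],[-0.0036,0.0029,0.0023]],
])

```text
time: 12.75
eef_pos: [0.6098, -0.0017, 0.2163]
tcp_rot: [0.079, 0.702, -0.078, 0.704]
contact_force: [-0.3, -0.0, -1.3]
opening: 0.132
```

Run:
```python
from h import *
here();goal([.6087,-.0025,.204],-12.8)
S=avg('side',4)
def pr(t,p): print(t,proj(S,p).round(1))
pr('boss top',[.6087,-.0032,.165]);pr('shoulder',[.6087,-.0025,.204])
cv2.imwrite('pics/over.png',cv2.resize(S['color'][140:210,298:368],(700,600),interpolation=2)[:,:,::-1])
```

```text
pos [ 0.6098 -0.0017  0.2163] down [ 0.003 -0.    -1.   ] jaw yaw -12.77 F [-0.3 -0.  -1.3] t 12.75 op 0.13179754746767883
shift [0.0409, -0.0036, -0.0031] turn [0.0004, 0.0021, -0.0004] turn deg 0.19 t 12.75 q6 [-0.17  0.16  1.76  0.    1.22  0.05] op 0.132
boss top [332.2 178.2]
shoulder [332.9 160.8]
```

View pics/over.png

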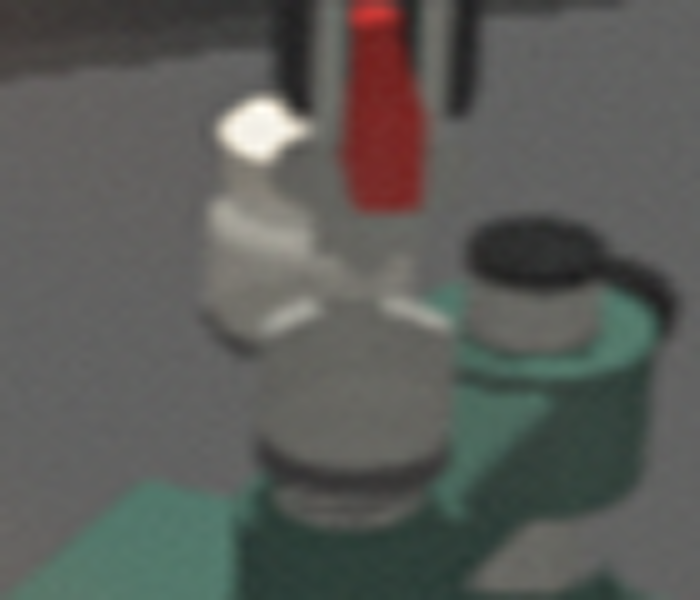

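Request:
play_rows([
  [0,[0.02,-0.0036,-0.0031],[0,0.0021,0]],
  [0,[0.035,-0.0036,-0.0031],[0,0.0021,0]],
  [0,[0.035,-0.0036,-0.0031],[0,0.0021,0]],
  [0,[0.035,-0.0036,-0.0031],[0,0.0021,0]],
])

```text
time: 13.28
eef_pos: [0.6084, -0.0022, 0.2049]
tcp_rot: [0.079, 0.703, -0.078, 0.702]
contact_force: [-0.1, 0.1, -0.7]
opening: 0.134
```

Run:
```python
from h import *
here();goal([.6088,-.0024,.196],-12.8)
```

```text
pos [ 0.6084 -0.0022  0.2049] down [-0.002  0.001 -1.   ] jaw yaw -12.75 F [-0.1  0.1 -0.7] t 13.2833 op 0.13419453270109338
shift [0.0295, -0.0003, 0.0014] turn [0.0005, -0.0011, -0.0004] turn deg 0.12 t 13.2833 q6 [-0.17  0.17  1.77  0.    1.21  0.05] op 0.134
```

Very well aligned; lower the pilot in.

Request:
play_rows([
  [0,[0.01,0,0],[0,0,0]],
  [0,[0.02,0,0],[0,0,0]],
  [0,[0.028,0,0],[0,0,0]],
  [0,[0.028,0,0],[0,0,0]],
  [0,[0.028,0,0],[0,0,0]],
])

```text
time: 13.7
eef_pos: [0.6088, -0.0023, 0.1971]
tcp_rot: [0.079, 0.703, -0.078, 0.703]
contact_force: [-0.7, -0.8, -1.3]
opening: 0.136
```

Run:
```python
from h import *
here();goal([.6088,-.0024,.189],-12.8)
```

```text
pos [ 0.6088 -0.0023  0.1971] down [-0.     0.001 -1.   ] jaw yaw -12.75 F [-0.7 -0.8 -1.3] t 13.7 op 0.1358049482695014
shift [0.027, -0.0004, 0.0002] turn [0.0005, -0.0004, -0.0005] turn deg 0.07 t 13.7 q6 [-0.17  0.17  1.78  0.    1.19  0.05] op 0.136
```

Request:
play_rows([
  [0,[0.01,0,0],[0,0,0]],
  [0,[0.018,0,0],[0,0,0]],
  [0,[0.027,0,0],[0,0,0]],
  [0,[0.027,0,0],[0,0,0]],
  [0,[0.027,0,0],[0,0,0]],
])

```text
time: 14.12
eef_pos: [0.6087, -0.0022, 0.1889]
tcp_rot: [0.079, 0.703, -0.078, 0.703]
contact_force: [-0.5, -0.8, -1.4]
opening: 0.138
```

Run:
```python
from h import *
here();print(ctrl.get_state()['wrist_torque'])
```

```text
pos [ 0.6087 -0.0022  0.1889] down [-0.     0.001 -1.   ] jaw yaw -12.75 F [-0.5 -0.8 -1.4] t 14.1167 op 0.13820634707522553
[0.00430796 0.03041586 0.02761809]
```

Request:
play_rows([
  [0,[0.01,0,0],[0,0,0]],
  [0,[0.02,0,0],[0,0,0]],
  [0,[0.028,0,0],[0,0,0]],
  [0,[0.036,0,0],[0,0,0]],
  [0,[0.036,0,0],[0,0,0]],
  [0,[0.036,0,0],[0,0,0]],
])

```text
time: 14.62
eef_pos: [0.6088, -0.0023, 0.1782]
tcp_rot: [0.079, 0.703, -0.078, 0.703]
contact_force: [-0.4, -0.1, -1.6]
opening: 0.137
```

Request:
play_rows([
  [0,[0.006,0,0],[0,0,0]],
  [0,[0.012,0,0],[0,0,0]],
  [0,[0.012,0,0],[0,0,0]],
])

```text
time: 14.87
eef_pos: [0.6093, -0.0024, 0.1758]
tcp_rot: [0.079, 0.702, -0.078, 0.703]
contact_force: [-1.6, 0.3, 3.9]
opening: 0.132
```

Run:
```python
from h import *
here();print(ctrl.get_state()['wrist_torque'])
```

```text
pos [ 0.6093 -0.0024  0.1758] down [ 0.001  0.001 -1.   ] jaw yaw -12.76 F [-1.6  0.3  3.9] t 14.8667 op 0.1315863950414817
[0.05477416 0.23141555 0.00386764]
```

Request:
play_rows([
  [0,[0.008,0,0],[0,0,0]],
  [0,[0.016,0,0],[0,0,0]],
  [0,[0.022,0,0],[0,0,0]],
  [0,[0.027,0,0],[0,0,0]],
  [0,[0.027,0,0],[0,0,0]],
  [0,[0.027,0,0],[0,0,0]],
])

```text
time: 15.37
eef_pos: [0.6093, -0.0023, 0.1672]
tcp_rot: [0.079, 0.702, -0.078, 0.703]
contact_force: [-0.9, 0.1, 4.4]
opening: 0.139
```

Run:
```python
from h import *
here()
S=avg('side',4)
a=cv2.resize(S['color'][140:240,290:390],(400,600),interpolation=2);b=cv2.resize(S['color'][210:245,315:350],(400,600),interpolation=2)
cv2.imwrite('pics/press.png',np.hstack([a,b])[:,:,::-1])
```

```text
pos [ 0.6093 -0.0023  0.1672] down [ 0.001  0.001 -1.   ] jaw yaw -12.75 F [-0.9  0.1  4.4] t 15.3667 op 0.13929286451533937
```

View pics/press.png

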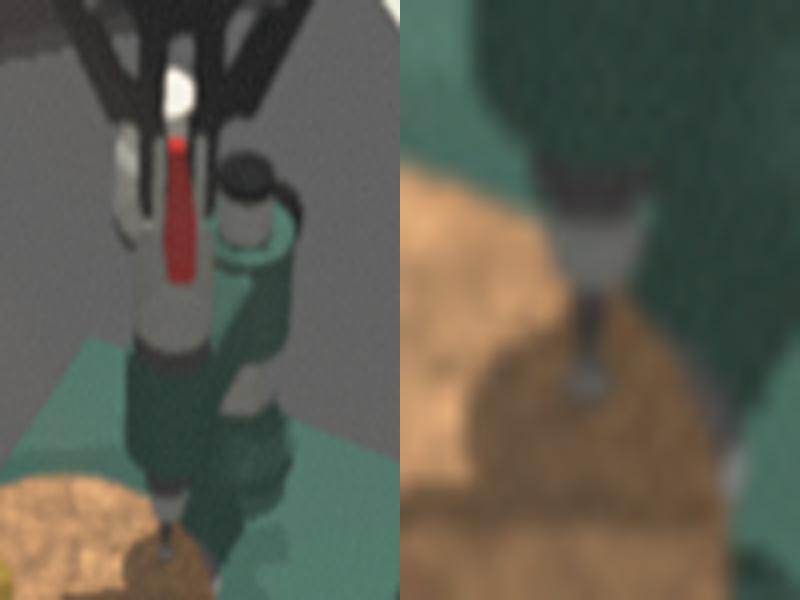

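Request:
play_rows([
  [0,[0.004,0,0],[0,0,0]],
  [0,[0.007,0,0],[0,0,0]],
  [0,[0.007,0,0],[0,0,0]],
  [0,[0.007,0,0],[0,0,0]],
])

```text
time: 15.9
eef_pos: [0.6094, -0.0023, 0.1662]
tcp_rot: [0.079, 0.702, -0.078, 0.703]
contact_force: [-1.6, -0.0, 7.8]
opening: 0.133
```

Run:
```python
from h import *
here()
S=avg('side',10)
b=cv2.resize(S['color'][222:238,323:339],(600,600),interpolation=2);b=cv2.convertScaleAbs(b,alpha=1.6)
cv2.imwrite('pics/tip.png',b[:,:,::-1])
print(cv2.cvtColor(S['color'],cv2.COLOR_RGB2GRAY)[224:238,325:338])
for z in(.165,.032):print(proj(S,[.6107,-.0053,z]))
```

```text
pos [ 0.6094 -0.0023  0.1662] down [ 0.001  0.001 -1.   ] jaw yaw -12.75 F [-1.6 -0.   7.8] t 15.9 op 0.13325929238040493
[[151 149 128 106  97  98  96  98  99  98  88  69  59]
 [152 149 134 115 102 100 102 101 102  95  80  61  56]
 [157 152 144 131 109  97  94  97  97  87  68  56  57]
 [157 152 153 142 113  81  74  79  86  82  69  58  56]
 [145 140 141 124  96  68  60  67  80  84  78  70  63]
 [129 111 103  92  83  67  59  67  80  84  84  79  76]
 [ 96  92  89  86  83  73  63  70  80  84  87  88  86]
 [ 87  90  93  90  85  79  76  79  81  86  88  90  91]
 [ 88  89  90  86  82  81  84  88  85  87  88  89  87]
 [ 89  88  86  82  77  77  80  83  88  91  88  86  87]
 [ 85  87  85  81  81  82  85  90  91  91  88  86  87]
 [ 84  86  86  85  86  87  88  89  89  87  86  87  87]
 [ 84  88  90  89  90  88  89  89  91  89  86  88  85]
 [ 86  86  91  91  90  87  87  89  90  91  91  89  89]]
[333.51156925 178.56690986]
[330.93374315 232.18660769]
```

View pics/tip.png

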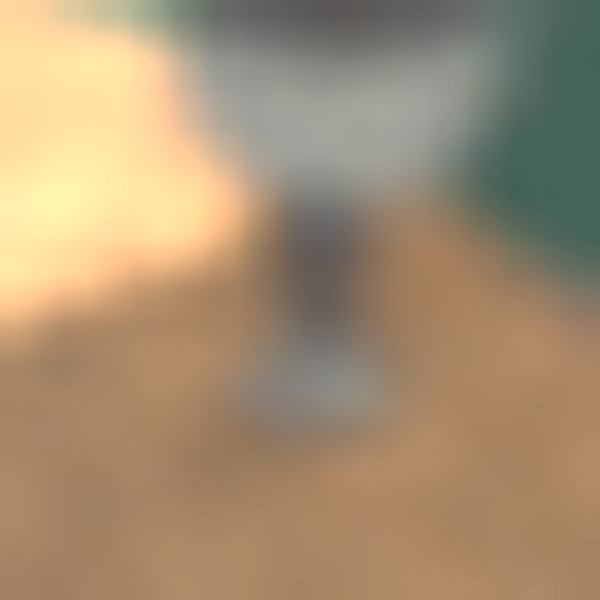

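Request:
play_rows([
  [0,[0.003,0,0],[0,0,0]],
  [0,[0.005,0,0],[0,0,0]],
  [0,[0.005,0,0],[0,0,0]],
  [0,[0.005,0,0],[0,0,0]],
])

```text
time: 16.73
eef_pos: [0.6095, -0.0023, 0.1657]
tcp_rot: [0.079, 0.702, -0.078, 0.703]
contact_force: [-3.0, 0.3, 11.7]
opening: 0.132
```

Request:
play_rows([
  [0,[0.004,0,0],[0,0,0]],
  [0,[0.008,0,0],[0,0,0]],
  [0,[0.01,0,0],[0,0,0]],
  [0,[0.01,0,0],[0,0,0]],
  [0,[0.01,0,0],[0,0,0]],
])

```text
time: 17.15
eef_pos: [0.6096, -0.0024, 0.1648]
tcp_rot: [0.079, 0.702, -0.078, 0.703]
contact_force: [-7.0, 1.6, 17.3]
opening: 0.14
```

Request:
play_rows([
  [0,[0.003,-0.001,-0.003],[0,0,0]],
  [0,[0.006,-0.001,-0.005],[0,0,0]],
  [0,[0.007,-0.001,-0.005],[0,0,0]],
  [0,[0.007,-0.001,-0.005],[0,0,0]],
  [0,[0.007,-0.001,-0.005],[0,0,0]],
])

```text
time: 17.57
eef_pos: [0.6096, -0.0024, 0.1647]
tcp_rot: [0.079, 0.701, -0.078, 0.705]
contact_force: [-7.5, 0.7, 22.2]
opening: 0.14
```

Run:
```python
from h import *
here()
S=avg('side',8)
a=cv2.resize(S['color'][140:190,305:355],(400,500),interpolation=2);b=cv2.resize(S['color'][215:250,270:340],(400,500),interpolation=2)
cv2.imwrite('pics/fin.png',np.hstack([a,b])[:,:,::-1]);here()
```

```text
pos [ 0.6096 -0.0024  0.1647] down [ 0.006 -0.    -1.   ] jaw yaw -12.74 F [-7.5  0.7 22.2] t 17.5667 op 0.13977601402085527
pos [ 0.6096 -0.0024  0.1647] down [ 0.006 -0.    -1.   ] jaw yaw -12.74 F [-6.5  1.7 22.3] t 17.9667 op 0.13465897820040318
```

View pics/fin.png

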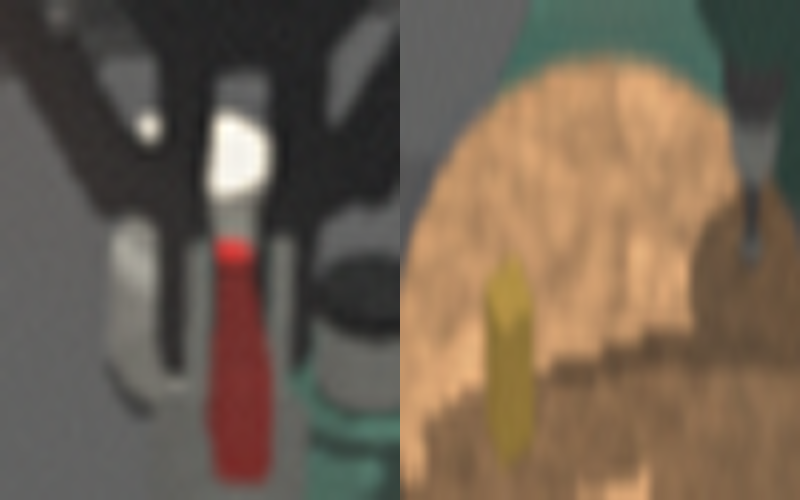

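```bash
python3 -c "
from h import *
here();print(ctrl.sign_off())"
```

```text
pos [ 0.6096 -0.0024  0.1647] down [ 0.006 -0.    -1.   ] jaw yaw -12.74 F [-6.5  1.7 22.3] t 17.9667 op 0.13465897820040318
the job is handed in; nothing more can be done
None
```

I finished the job and handed it in at about 18 s, still gripping the handle and pressing down.

- **Tile:** I slid the cork tile by its push-pin until the ring lay under the point.
- **Handle:** I lifted the T-handle from the block, turned it about 25° to match the grooves, and lowered it into the socket. It met no resistance until the shoulder seated, and the flange shows on the socket in the last picture.
- **Press:** At hand-in the upward force was a steady 22 N. I estimate 15–17 N of that reaches the tile beyond the spring.
- **Side load:** About 7 N of sideways force along x stayed on the tool; a small correction did not remove it.

**Ring position:** The top camera, the side camera and the arm's own positions put the ring within about 1–1.5 mm of the spindle axis. The close-up of the tip disagrees: the visible dark end of the bit stops about one pixel row short of the ring's centre, which is up to 3.5 mm. I took that to be the bit's fine taper, too thin for the camera to show, and left the tile where it was.

**Not checked:** The tool ended 11.5 mm below the seated height, though the point meets the tile at about 10 mm. I put this down to flex or a slight slip in the grip. I did not re-measure the stapler, bell or jar, but no step touched them.

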